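# Walk the standing stone slab up to the lacquer box

## Task

Walk the tall stone slab across the table until it stands upright along the front of the dark red lacquered box, with both ends of its foot no more than about 35 mm from the box. Tip it well over (25 degrees or so) onto one end of its foot, swing the raised end right up to the box while the other end stays put, and set it down; then tip it the same way onto the end that is now at the box and swing the other end up to the box. It is too heavy to lift, so never raise it clear of the table; do not let it fall, and leave everything else where it is.

Things in the scene. Friction and masses are not known exactly. Their poses are not given: they have to be found in the camera images.
- slab: Purplish-grey stone slab, small gold flowers on the broad face turned to the robot; stands on its short end: 126 mm wide, 34 thick (37 over the flowers), 200 tall, 0.63 to 0.95 kg. Origin on the plain back face, 100 mm above the table. Local y is up, x along the width (to the robot's right), z horizontal, from the box to the robot; mid-thickness is at local z = 17 mm. Grip across the thickness near the top.
- slab_mid (a point): Centre of the slab, 100 mm above its foot; axes as slab.
- foot_a (a point): Middle of the bottom edge at the slab's local +x end: underside, 63 mm along the width from the middle, centre of the thickness. On the table z = 0. Axes as slab.
- foot_b (a point): The same at the slab's local -x end. The two foot points are 126 mm apart.
- lacquer_box: Closed dark red lacquered box with two clasps, fixed to the table: 236 mm deep (local x), 322 mm long (local y), 82 mm tall. Origin under its middle; local -x points to the slab and the robot.
- box_face (a point): Middle of the lower edge of the box's long front face, to which the slab is walked. Local x points horizontally into the box, y along the face (161 mm to each side), z up. The slab starts parallel to the face within 6 degrees, its mid-thickness 85 to 102 mm in front of it.
- tape: Roll of masking tape, 104 mm across, 25 mm high, lying on the rear of the lacquered box's lid (82 mm up). Leave alone.
- mug: White dotted mug, 82 mm across, 91 mm tall, on the table to the left. Leave alone.
- brush_pot: Dark pot of pens, 79 mm across, 147 mm tall, back left. Leave alone.
- jar_a: Small lidded jar, 42 mm across, 42 mm tall, to the right. Leave alone.
- jar_b: Small lidded jar, 42 mm across, 42 mm tall, to the right. Leave alone.
- stylus: White stylus, 117 mm long, 9 mm thick, lying near left of the slab. Leave alone.
Mind the look-alikes: they are no part of the job. There is more than one size of the slab; the one meant has the size given above.

How it is judged:
By the outcome, as a careful person would: the job done as asked, in the order asked, and still so for the second after the job is handed in, with the robot touching nothing.
It also fails if it takes over 48 s, if anything falls off the work surface, if the arm or the gripper's body presses on something with over 40 N, if the wrist force passes 120 N, or if a joint passes its speed limit or range.

## Robot

A 6-joint arm with a two-finger parallel gripper is mounted at the origin on a cart in front of the work surface, level with it; the furniture and walls round the work are solid. World frame = base frame: x ahead of the robot, y to its left, z up, the work surface at z = 0. Lengths are in m, angles in rad, forces in N, time in s.
With the tool pointing down it reaches from about 0.4 to 0.825 m from the base axis. Payload 7 kg.
Tool frame: the origin (TCP) lies on the centre line of the jaws, within the pads' length; the fingertips stand arm.tip_reach ahead of it and the grasp point (between the pads) lies 5 mm behind it (arm.tip_reach is the distance from the TCP to the fingertips, in m); z points along the fingers, y is the line along which they close (so a half turn about z gives the same grasp; the last joint's range is limited). The gripper opens to 88 mm and grips with 3 to 60 N. Pads are 19 mm wide; open, the fingers measure 130 mm over their backs; the gripper's body (78 mm by 193 mm) begins 47 mm behind the grasp point.
Start: joints at [1.565, 0.359, 0.012, 0, -1.224, -0.288], TCP at [0.195, 0.646, 0.241] pointing down, gripper open.
Joint ranges: [-3.07, 3.07], [-1.43, 2.12], [-1.02, 1.25], [-3.03, 1.67], [-3.05, -0], [-3.03, 3.03]. Speed limits (rad/s): [2.39, 2.39, 3.01, 3.14, 3.14, 3.14].

## Interface

Orientations are given as [roll, pitch, yaw] about the fixed x, y, z axes, in that order (R = Rz(yaw) Ry(pitch) Rx(roll)).
In Python, from station import status, optics, order, arm gives the robot as it stands. The module is installed in compiled form; this text tells all that it offers.
- The arm moves only by the shell command python3 -m jog 'ROWS' [FORCE]. ROWS is JSON, a list of rows, each a list of 3 entries, a list of its own where there are three numbers: the gripper command: -1 is shut, 1 is fully open, values between are in proportion, then the shift along the tool's x, y, z in mm, then the turn about the tool's z in rad. A call has 1 to 20 rows; each row is the pose to reach, as a shift and turn from the pose commanded when the call began, along the tool's axes at that moment; what a row does not reach only later rows make up. A row lasts 1/8 s, in which the tool goes at most 62.5 mm and 10.7 degrees, less where a joint would pass 70% of its speed; a pose out of reach is approached as far as the arm can. A call with a gripper value outside its range is refused whole. The fingers move at their own pace and stop on an object; FORCE is the grip in N (left out, the last holds). Time passes only in rows, so rows that repeat a pose let the fingers close. It gives the time, the measured TCP pose, the force, the opening and the grip force at its end, in the units of the state.
- status.get_state(): the state, without advancing time (a new reading comes with each control period).
- optics.grab_frame(name): name is "scene" or "top" or "wrist"; returns a dict with "color" (480x640x3 uint8, red, green, blue), "mtx" (3x3 intrinsics, pixels), "cam_to_world" (4x4, takes a point from camera to world coordinates). Camera axes: x right, y down, z forward; pixel columns grow to the right and rows downward; lengths in m; the calibration is good to about 2 mm. A picture is of the moment at which its call begins. There is no depth.
- order.job_done(): hands the job in; it is judged then, once.
The state is a dict: "t": time; "q": joint angles; "qd": joint speeds; "joint_efforts": joint torques, N m; "eef_pos": TCP position; "ee_rot": TCP orientation; "force": force on the tool from outside, world axes, zero at the start; "moment": the same for the moment, N m; "width": finger opening in m; "gripper_force": force on a finger pad.
Only numpy, scipy, OpenCV 4.12 (cv2) and the standard library are available. Lean on these libraries where they do the work, as an engineer would, in place of code of your own. Each camera call takes 0.05 s, during which the arm holds its last target. There are 200 camera calls.

## Working session

There is one attempt and no reset: what is moved stays moved. The work goes in short steps, Python scripts to look and compute and a shell command to move; the robot and the scene stay as the last step left them, time stands still between calls to the robot, and variables do not carry over. Pictures are saved under pics/ and viewed, at most 10 in all, crops included, and the job is handed in when it is done.

```bash
mkdir -p pics
python3 - <<'E'
from station import status, optics, order, arm
import cv2
print(status.get_state(), arm.tip_reach)
for n in("scene","top"):
    f=optics.grab_frame(n); cv2.imwrite(f"pics/{n}0.png",f["color"][:,:,::-1]); print(n,f["mtx"].tolist(),f["cam_to_world"].round(4).tolist())
E
```

```text
{'t': 0.0, 'q': array([ 1.56509704e+00,  3.59363990e-01,  1.10670535e-02, -3.39981540e-04,
       -1.22407810e+00, -2.88123781e-01]), 'qd': array([-0.00049232,  0.00019394, -0.00108858, -0.00089139,  0.00104062,
        0.00140886]), 'joint_efforts': array([ 6.80249996e-04, -5.82713342e+01,  2.93061697e+01,  6.99723691e+00,
        7.02699821e-03, -1.52410912e-04]), 'eef_pos': array([0.19536639, 0.64563341, 0.23964286]), 'ee_rot': array([ 3.13998820e+00, -1.42205822e-04, -2.93938740e-01]), 'force': array([ 0.06123788, -0.3052025 , -0.28049035]), 'moment': array([ 0.04894326, -0.03164602,  0.00114814]), 'gripper_force': 0.0, 'width': 0.08747313112382958} 0.014
scene [[458.02947936013834, 0.0, 319.4552032993537], [0.0, 458.02947936013834, 237.59565363114058], [0.0, 0.0, 1.0]] [[0.7313, -0.501, 0.4628, 0.0848], [-0.682, -0.5298, 0.5042, -0.5387], [-0.0074, -0.6843, -0.7292, 0.8365], [0.0, 0.0, 0.0, 1.0]]
top [[522.558366652437, 0.0, 322.3743983662943], [0.0, 522.558366652437, 238.42220448122146], [0.0, 0.0, 1.0]] [[0.0124, -0.9906, 0.1365, 0.4292], [-0.9997, -0.0151, -0.0187, 0.0156], [0.0206, -0.1362, -0.9905, 1.212], [0.0, 0.0, 0.0, 1.0]]
```

View pics/scene0.png

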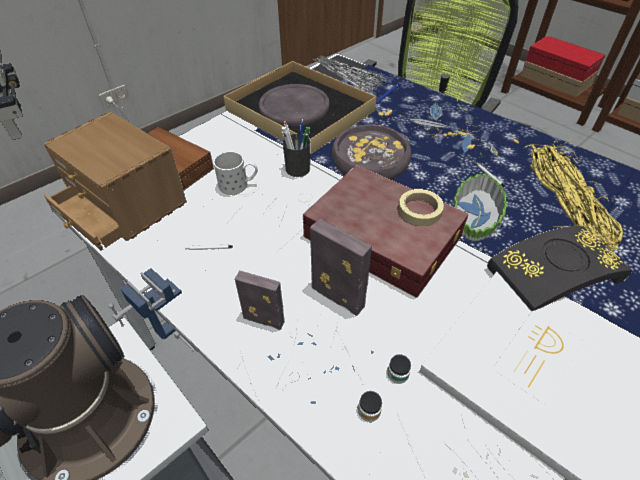

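View pics/top0.png

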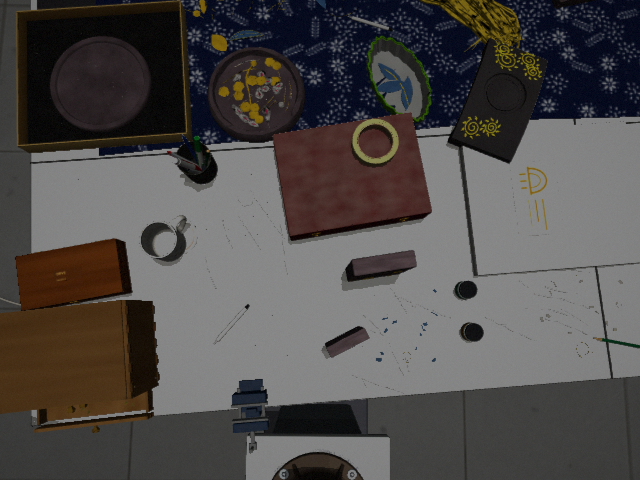

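Both views show two slabs. The tall one is at scene (340,268) / top (382,264), in front of the box. The smaller look-alike is at scene (260,300) / top (347,341). I choose the tall one and check it in a crop.

Run:
```python
import cv2,numpy as np
a=cv2.imread("pics/top0.png")[200:300,270:440]; b=cv2.imread("pics/scene0.png")[210:330,290:430]
a=cv2.resize(a,None,fx=4.5,fy=4.5,interpolation=2)[:, :765]; cv2.imwrite("pics/ca.png",a)
b=cv2.resize(b,None,fx=5,fy=5,interpolation=2); cv2.imwrite("pics/cb.png",b)
```

```text
(no output)
```

View pics/ca.png

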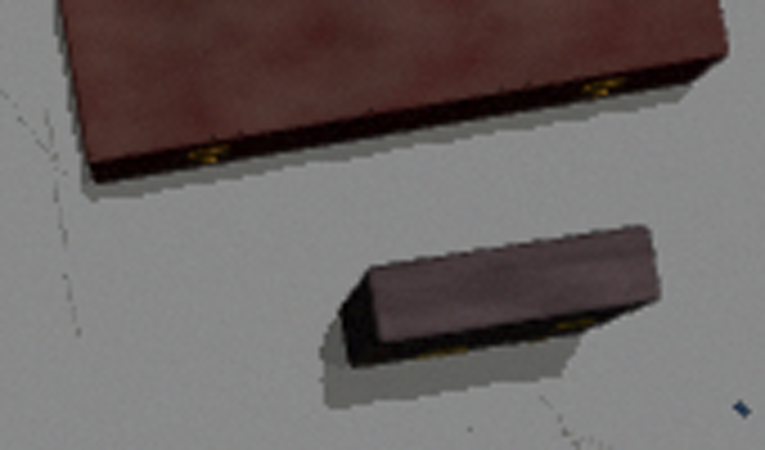

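View pics/cb.png

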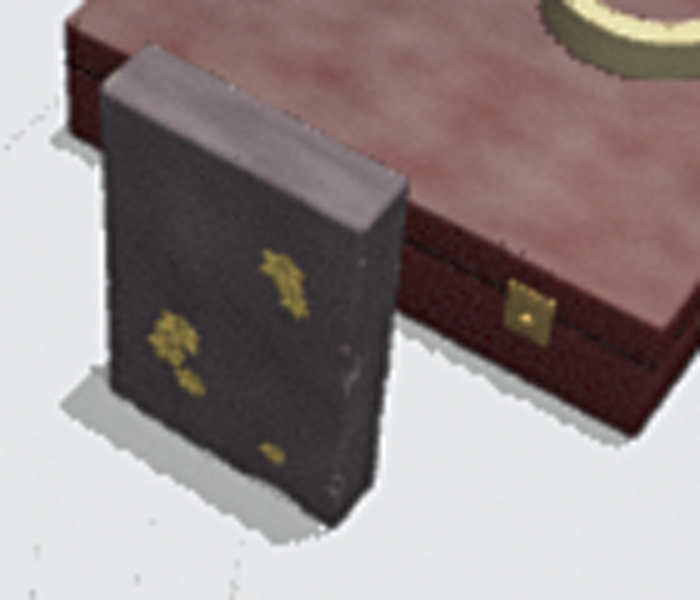

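The crops confirm the tall slab with gold flowers. Its top corners in the top crop are (372,268), (645,227), (660,298) and (380,342). The box's lid front edge runs from (92,162) to (728,52).

```bash
cat > h.py <<'E'
import numpy as np, cv2
from station import status, optics
def ray(K,T,uv,z):
    d=T[:3,:3]@np.linalg.solve(K,[uv[0],uv[1],1]); o=T[:3,3]; return o+d*(z-o[2])/d[2]
def proj(f,P):
    T=np.linalg.inv(f["cam_to_world"]);p=(T[:3,:3]@np.atleast_2d(P).T+T[:3,3:]); p=f["mtx"]@p; return (p[:2]/p[2]).T
E
python3 - <<'E'
from h import *
F={n:optics.grab_frame(n) for n in("top","scene")}
S={"top":(4.5,270,200),"scene":(5,290,210)}
def w(n,u,v,z):
    s,a,b=S[n]; return ray(F[n]["mtx"],F[n]["cam_to_world"],((u+.5)/s-.5+a,(v+.5)/s-.5+b),z)
R={}
for nm,n,pts,z in [("slabtop BL BR FR FL","top",[(372,268),(645,227),(660,298),(380,342)],.2),("slabtop scene","scene",[(150,45),(407,185),(362,233),(103,88)],.2),
 ("foot FL FR BR","scene",[(110,388),(333,527),(375,485)],0),("lid front L R","top",[(92,162),(728,52)],.082),("lid scene","scene",[(68,22),(662,328)],.082),("box bottom L R","scene",[(70,130),(632,437)],0),("boxbot top","top",[(95,183)],0)]:
    P=np.array([w(n,*p,z) for p in pts]);R[nm]=P
    print(nm,(P[:,:2]*1000).round(1).tolist(),"len",(np.linalg.norm(np.diff(P,axis=0),axis=1)*1000).round(1))
    d=P[1]-P[0] if len(P)>1 else None
    if d is not None: print("   ang",np.degrees(np.arctan2(d[1],d[0])).round(1), "mean",(P.mean(0)*1000).round(1))
E
```

```text
slabtop BL BR FR FL [[528.8, -62.3], [548.4, -181.0], [517.5, -187.2], [496.8, -65.9]] len [120.4  31.5 123.1]
   ang -80.6 mean [ 522.9 -124.1  200. ]
slabtop scene [[524.2, -61.1], [543.0, -181.7], [513.5, -186.5], [494.6, -66.0]] len [122.1  29.9 122. ]
   ang -81.1 mean [ 518.8 -123.8  200. ]
foot FL FR BR [[497.2, -61.2], [516.9, -182.6], [546.1, -180.1]] len [123.   29.2]
   ang -80.8 mean [ 520.1 -141.3    0. ]
lid front L R [[590.0, 64.8], [649.3, -245.8]] len [316.3]
   ang -79.2 mean [619.7 -90.5  82. ]
lid scene [[588.0, 65.7], [646.0, -243.5]] len [314.5]
   ang -79.4 mean [617.  -88.9  82. ]
box bottom L R [[591.4, 72.1], [648.2, -241.0]] len [318.2]
   ang -79.7 mean [619.8 -84.5   0. ]
boxbot top [[590.7, 66.6]] len []
```

```bash
python3 -m jog '[[1,[0,0,-25],0],[1,[535,642,-25],1.117],[1,[535,642,-25],1.117],[1,[535,642,-25],1.117],[1,[535,642,-25],1.117],[1,[535,642,-25],1.117],[1,[535,642,-25],1.117],[1,[535,642,-25],1.117],[1,[535,642,-25],1.117],[1,[535,642,-25],1.117],[1,[535,642,-25],1.117],[1,[535,642,-25],1.117],[1,[535,642,-25],1.117],[1,[535,642,-25],1.117],[1,[535,642,-25],1.117],[1,[535,642,-25],1.117],[1,[535,642,-25],1.117]]'
python3 - <<'E'
from h import *
f=optics.grab_frame("wrist"); cv2.imwrite("pics/w1.png",f["color"][:,:,::-1]); np.savez("pics/w1.npz",K=f["mtx"],T=f["cam_to_world"])
print(f["cam_to_world"].round(3).tolist()); s=status.get_state(); print(s["t"],s["eef_pos"],s["ee_rot"],s["q"].round(2))
E
```

```text
t: 2.33
eef_pos: [0.5213, -0.1231, 0.2654]
ee_rot: [3.141, 0.0, -1.411]
force: [0.3, 0.4, -0.1]
width: 0.0877
gripper_force: 0.0
[[-0.987, -0.154, -0.041, 0.532], [-0.159, 0.956, 0.246, -0.189], [0.001, 0.249, -0.968, 0.41], [0.0, 0.0, 0.0, 1.0]]
2.375 [ 0.52132602 -0.12272236  0.26561189] [-3.14152642e+00  1.83873192e-04 -1.41023345e+00] [ 0.13  0.11 -0.26 -0.   -1.2   0.03]
```

View pics/w1.png

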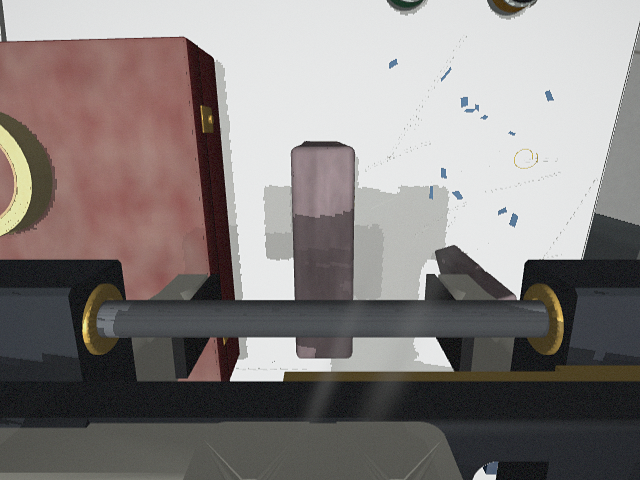

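The wrist view shows the slab top between the fingers, with corners near (292,148), (354,148), (352,357) and (297,357). The box's lid corner is at (187,38).

Run:
```python
from h import *
d=np.load("pics/w1.npz")
for z,pts in ((.2,[(292,148),(354,148),(352,357),(297,357)]),(.082,[(187,38),(200,160)]),(0,[(216,62),(239,350)])):
    P=np.array([ray(d["K"],d["T"],p,z) for p in pts]); print((P[:,:2]*1000).round(1).tolist(),(P.mean(0)*1000).round(1),[np.degrees(np.arctan2(*(P[j]-P[i])[1::-1])).round(1) for i,j in ((0,-1),(1,-2))])
```

```text
[[545.9, -179.6], [514.0, -184.7], [493.4, -64.6], [525.9, -59.4]] [ 519.8 -122.1  200. ] [np.float64(99.5), np.float64(99.7)]
[[644.2, -242.6], [626.9, -153.0]] [ 635.5 -197.8   82. ] [np.float64(100.9), np.float64(-79.1)]
[[643.2, -239.4], [588.2, 65.5]] [615.7 -87.    0. ] [np.float64(100.2), np.float64(-79.8)]
```

```bash
python3 -m jog '[[1,[0,0,45],0],[1,[0,0,85],0],[1,[0,0,85],0],[-1,[0,0,85],0],[-1,[0,0,85],0],[-1,[0,0,85],0],[-1,[0,0,85],0],[-1,[0,0,85],0],[-1,[0,0,85],0]]' 25
```

```text
t: 3.5
eef_pos: [0.5215, -0.1235, 0.1806]
ee_rot: [3.141, -0.0, -1.411]
force: [-2.6, 0.6, 2.0]
width: 0.0339
gripper_force: 25.0
```

```bash
python3 -m jog '[[-1,[8,0,-2],0],[-1,[16.4,0,-4.2],0],[-1,[25,0,-6],0],[-1,[33.2,0,-7.4],0],[-1,[33.2,0,-7.4],0],[-1,[33.2,0,-7.4],0]]'
python3 - <<'E'
from h import *
f=optics.grab_frame("scene"); cv2.imwrite("pics/s2.png",f["color"][:,:,::-1]); b=f["color"][180:340,260:450,::-1]; cv2.imwrite("pics/s2c.png",cv2.resize(b,None,fx=3.7,fy=3.7,interpolation=2))
E
```

```text
t: 4.25
eef_pos: [0.5269, -0.1565, 0.1879]
ee_rot: [3.141, -0.0, -1.411]
force: [-0.4, 2.1, -0.2]
width: 0.0339
gripper_force: 25.0
```

View pics/s2c.png

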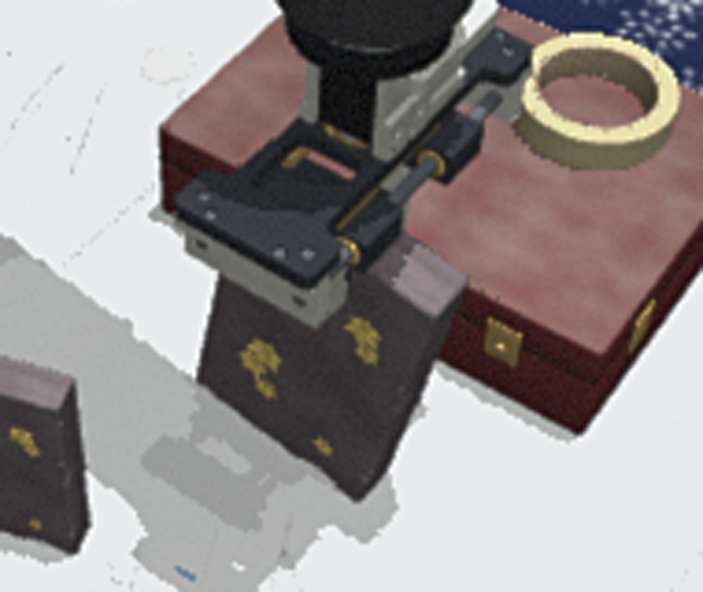

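Tipping goes as planned: the pivot corner is still at scene (357,314), so foot A has not moved. Next I finish the tip.

```bash
python3 -m jog '[[-1,[8.5,0,-1],0],[-1,[16.9,0,-1.7],0],[-1,[25.5,0,-2],0],[-1,[34,0,-2],0],[-1,[44.2,0,-1.5],0],[-1,[54.4,0,-0.4],0],[-1,[54.4,0,-0.4],0],[-1,[54.4,0,-0.4],0]]'
python3 -m jog '[[-1,[-0.1,2.8,0],0.108],[-1,[-0.6,5.5,0],0.215],[-1,[-1.3,8.1,0],0.323],[-1,[-2.3,10.7,0],0.431],[-1,[-3.6,13.1,0],0.538],[-1,[-5.2,15.4,0],0.646],[-1,[-5.2,15.4,0],0.646],[-1,[-5.2,15.4,0],0.646]]'
python3 - <<'E'
from h import *
f=optics.grab_frame("scene"); cv2.imwrite("pics/s3.png",f["color"][:,:,::-1]); b=f["color"][180:340,260:450,::-1]; cv2.imwrite("pics/s3c.png",cv2.resize(b,None,fx=3.7,fy=3.7,interpolation=2))
E
```

```text
t: 5.3
eef_pos: [0.5356, -0.2104, 0.1883]
ee_rot: [3.141, -0.001, -1.411]
force: [0.6, -1.0, -2.4]
width: 0.0339
gripper_force: 25.0
t: 6.3
eef_pos: [0.5195, -0.2071, 0.1883]
ee_rot: [3.141, -0.0, -2.054]
force: [0.2, -0.9, -1.7]
width: 0.0339
gripper_force: 25.0
```

View pics/s3c.png

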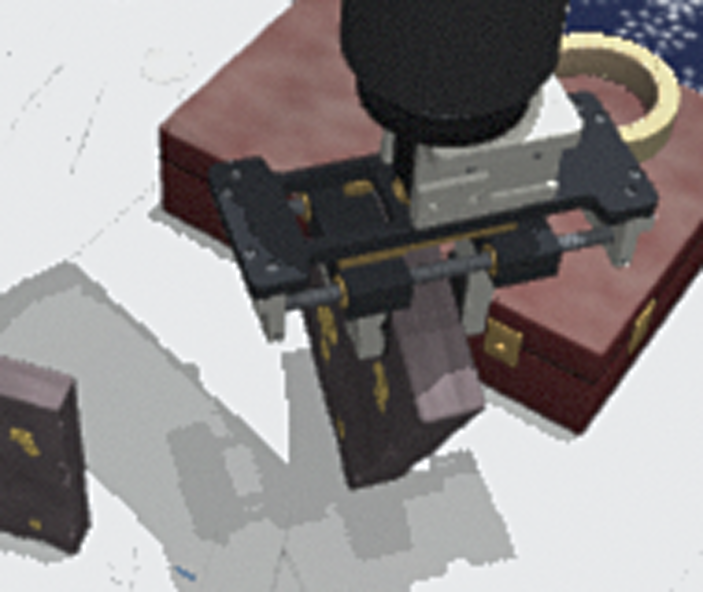

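```bash
python3 -m jog '[[-1,[-10.2,0,-1.1],0],[-1,[-20.4,0,-1.6],0],[-1,[-29,0,-1.6],0],[-1,[-37.5,0,-1.3],0],[-1,[-46,0,-0.5],0],[-1,[-54.4,0,0.4],0],[-1,[-63,0,1.8],0],[-1,[-71.2,0,3.6],0],[-1,[-79.5,0,5.7],0],[-1,[-87.6,0,8],0],[-1,[-87.6,0,8],0],[-1,[-87.6,0,8],0]]'
python3 - <<'E'
from h import *
f=optics.grab_frame("scene"); cv2.imwrite("pics/s4.png",f["color"][:,:,::-1]); b=f["color"][180:340,260:450,::-1]; cv2.imwrite("pics/s4c.png",cv2.resize(b,None,fx=4,fy=3.7,interpolation=2) if 0 else cv2.resize(b,None,fx=3.7,fy=3.7,interpolation=2))
E
```

```text
t: 7.85
eef_pos: [0.5609, -0.1297, 0.1807]
ee_rot: [-3.141, 0.001, -2.057]
force: [-0.3, 0.4, 2.1]
width: 0.034
gripper_force: 25.0
```

View pics/s4c.png

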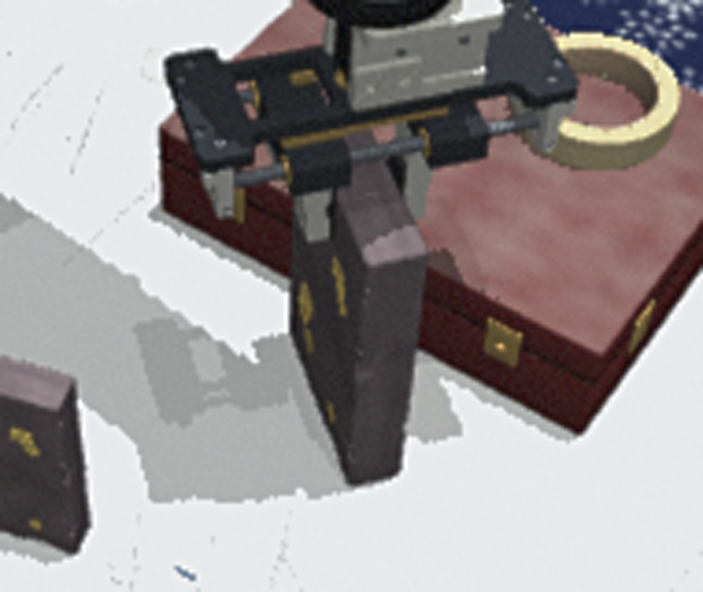

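The slab stands flat on its foot, with B at the box. I check the foot corners in the crop: A front (350,484), A back (400,470), B front (292,332).

Run:
```python
from h import *
f=optics.grab_frame("scene")
P=[ray(f["mtx"],f["cam_to_world"],((u+.5)/3.7-.5+260,(v+.5)/3.7-.5+180),0)*1000 for u,v in((350,484),(400,470),(292,332))]
print(np.round(P,1).tolist()); c=np.array([617.5,-87.5]); n=np.array([.983,.184]); t=np.array([.184,-.983])
for p in P: print(((c-p[:2])@n).round(1),((p[:2]-c)@t).round(1))
```

```text
[[522.3, -171.5, 0.0], [551.0, -184.9, -0.0], [578.4, -66.1, 0.0]]
109.0 65.1
83.3 83.6
34.5 -28.2
```

B is about 23 mm from the face. Tipping 25° onto B at this yaw (about 38°) would lean the slab into the box's lid edge. So I first make a small correction: a slight tip back onto A, easing B out to about 30 mm, still under 35.

```bash
python3 -m jog '[[-1,[6.5,0,-1.5],0],[-1,[13.1,0,-3.3],0],[-1,[20,0,-4.9],0],[-1,[26.4,0,-6.2],0],[-1,[26.4,0,-6.2],0],[-1,[26.4,1.2,-6.2],-0.033],[-1,[26.5,2.3,-6.2],-0.065],[-1,[26.5,2.3,-6.2],-0.065],[-1,[26.5,2.3,-6.2],-0.065]]'
python3 -m jog '[[-1,[-6.5,0,1.3],0],[-1,[-13.3,0,2.9],0],[-1,[-20,0,4.7],0],[-1,[-26.4,0,6.3],0],[-1,[-26.4,0,6.3],0],[-1,[-26.4,0,6.3],0]]'
python3 - <<'E'
import numpy as np
from h import *
s=status.get_state();ps=s["ee_rot"][2];p=s["eef_pos"][:2]*1000;x=np.array([np.cos(ps),np.sin(ps)])
c=np.array([617.5,-87.5]); n=np.array([.983,.184])
for k in(-64.2,61.8): print(k,(p+k*x).round(1),((c-p-k*x)@n).round(1))
E
```

```text
t: 9.07
eef_pos: [0.5462, -0.1522, 0.1867]
ee_rot: [-3.141, -0.0, -1.992]
force: [2.3, 1.2, 1.1]
width: 0.0341
gripper_force: 25.0
t: 9.82
eef_pos: [0.5567, -0.1285, 0.1805]
ee_rot: [-3.142, -0.001, -1.992]
force: [-1.5, -3.6, 5.3]
width: 0.0336
gripper_force: 25.0
-64.2 [582.9 -69.9] 30.7
61.8 [ 531.4 -184.9] 102.5
```

```bash
python3 -m jog '[[-1,[-8,0,-2.1],0],[-1,[-16.4,0,-4.2],0],[-1,[-25,0,-6],0],[-1,[-33.2,0,-7.5],0],[-1,[-45.1,0,-9.1],0],[-1,[-57.1,0,-9.9],0],[-1,[-57.1,0,-9.9],0],[-1,[-57.1,0,-9.9],0]]'
python3 - <<'E'
from h import *
f=optics.grab_frame("scene"); b=f["color"][180:340,260:450,::-1]; cv2.imwrite("pics/s5c.png",cv2.resize(b,None,fx=3.7,fy=3.7,interpolation=2))
E
```

```text
t: 10.82
eef_pos: [0.5805, -0.0752, 0.1903]
ee_rot: [-3.141, 0.001, -1.991]
force: [-0.6, -1.6, 6.0]
width: 0.034
gripper_force: 25.0
```

View pics/s5c.png

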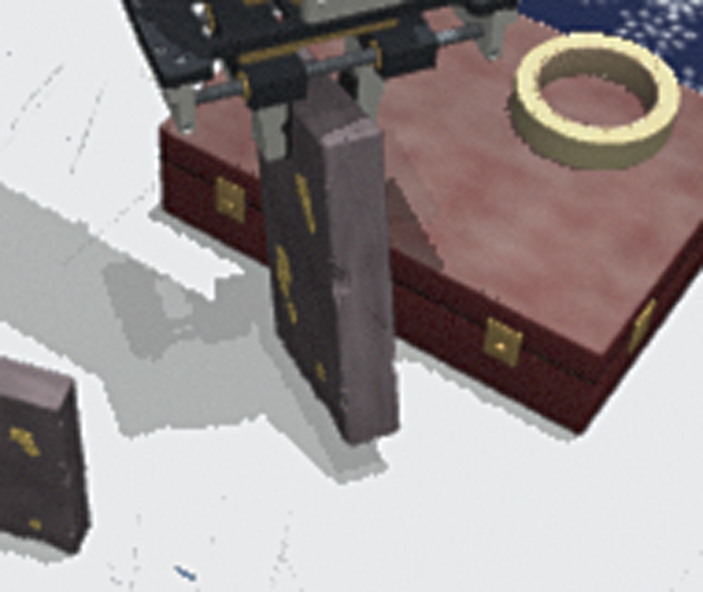

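The slab is tipped about 17° on B, clear of the lid edge, with the raised end A at about (365,435). Next I swing A towards the box, tipping on to 26° as the clearance opens.

```bash
python3 -m jog '[[-1,[-6.8,0,-0.1],-0.106],[-1,[-15.2,1.7,0.1],-0.212],[-1,[-23.1,5.3,0.6],-0.318],[-1,[-28.7,9.7,1.4],-0.424],[-1,[-27.6,12,1.4],-0.53],[-1,[-26.2,14.1,1.4],-0.637],[-1,[-26.2,14.1,1.4],-0.637],[-1,[-26.2,14.1,1.4],-0.637]]'
python3 -m jog '[[-1,[10.3,0,-1],0],[-1,[20.5,0,-1.5],0],[-1,[29,0,-1.3],0],[-1,[37.7,0,-1],0],[-1,[46.2,0,-0.1],0],[-1,[54.7,0,1],0],[-1,[63,0,2.5],0],[-1,[71.5,0,4.3],0],[-1,[79.7,0,6.4],0],[-1,[87.9,0,8.6],0],[-1,[87.9,0,8.6],0],[-1,[87.9,0,8.6],0]]'
python3 - <<'E'
from h import *
s=status.get_state();ps=s["ee_rot"][2];p=s["eef_pos"][:2]*1000;x=np.array([np.cos(ps),np.sin(ps)])
c=np.array([617.5,-87.5]); n=np.array([.983,.184])
for k in(-64.2,61.8): print(k,(p+k*x).round(1),((c-p-k*x)@n).round(1))
f=optics.grab_frame("scene"); b=f["color"][180:340,260:450,::-1]; cv2.imwrite("pics/s6c.png",cv2.resize(b,None,fx=3.7,fy=3.7,interpolation=2))
E
```

```text
t: 11.88
eef_pos: [0.5787, -0.0455, 0.189]
ee_rot: [-3.14, 0.001, -1.357]
force: [0.1, 0.7, 5.8]
width: 0.034
gripper_force: 25.0
t: 13.38
eef_pos: [0.5966, -0.1325, 0.1802]
ee_rot: [3.141, -0.001, -1.355]
force: [-0.5, -0.2, -2.8]
width: 0.0339
gripper_force: 25.0
-64.2 [582.8 -69.8] 30.9
61.8 [ 609.8 -192.9] 27.0
```

View pics/s6c.png

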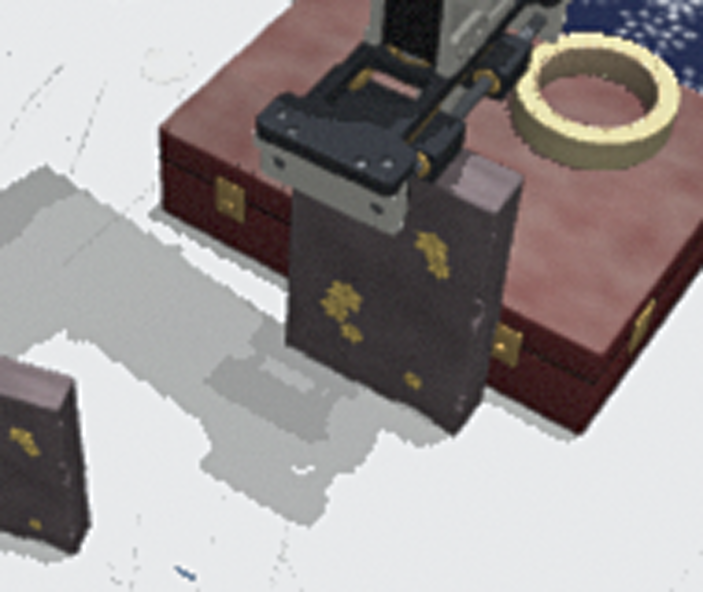

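The slab stands parallel to the box: front foot corners at crop (287,345) and (455,434). I compute their distance, then release and retreat straight up.

```bash
python3 - <<'E'
from h import *
f=optics.grab_frame("scene"); c=np.array([617.5,-87.5]); n=np.array([.983,.184])
for u,v in((287,345),(455,434)):
    p=ray(f["mtx"],f["cam_to_world"],((u+.5)/3.7-.5+260,(v+.5)/3.7-.5+180),0)*1000; print(p.round(1),"mid dist",((c-p[:2])@n-15).round(1))
E
python3 -m jog '[[-1,[0,0,0.8],0],[-1,[0,0,0.8],0],[0,[0,0,0.8],0],[0.5,[0,0,0.8],0],[1,[0,0,0.8],0],[1,[0,0,0.8],0],[1,[0,0,0.8],0],[1,[0,0,0.8],0]]'
```

```text
[568.7 -71.5   0. ] mid dist 30.0
[ 594.2 -189.9    0. ] mid dist 26.7
t: 14.48
eef_pos: [0.5969, -0.1321, 0.1793]
ee_rot: [3.142, -0.0, -1.355]
force: [0.5, -0.8, 0.9]
width: 0.0855
gripper_force: 0.0
```

Both ends come out at about 30 and 27 mm, matching the estimate from the arm pose. I retreat straight up and check that the slab stays put.

```bash
python3 -m jog '[[1,[0,0,-40],0],[1,[0,0,-90],0],[1,[0,0,-130],0],[1,[0,0,-130],0],[1,[0,0,-130],0],[1,[0,0,-130],0]]'
python3 - <<'E'
from h import *
f=optics.grab_frame("wrist")["color"].astype(int)
F=optics.grab_frame("wrist")
# expected top corners of the slab projected; compare edges by template fit of standing pose
g=cv2.cvtColor(F["color"],cv2.COLOR_RGB2GRAY)
c=np.array([596.3,-131.4])/1000; a=-1.355; x=np.array([np.cos(a),np.sin(a)]); y=np.array([np.sin(a),-np.cos(a)])
P=[[*(c+sx*.063*x+sy*.017*y),.2] for sx,sy in((-1,-1),(1,-1),(1,1),(-1,1))]
uv=proj(F,P); print("expected top corners",uv.round(0).tolist())
s=optics.grab_frame("scene"); fr=s["color"]; cv2.imwrite("pics/s7.png",fr[:,:,::-1])
# purple-grey top-face mask in the scene picture
P2=proj(s,P); m=np.zeros(fr.shape[:2],np.uint8); cv2.fillPoly(m,[P2.round().astype(np.int32)],1)
o=cv2.dilate(m,np.ones((7,7)))-cv2.dilate(m,np.ones((3,3)))
print("scene top corners",P2.round(0).tolist(),"in",np.median(fr[m>0],0),"std",fr[m>0].std(0).round(1),"ring",np.median(fr[o>0],0))
E
```

```text
t: 15.22
eef_pos: [0.5964, -0.132, 0.308]
ee_rot: [3.14, 0.001, -1.355]
force: [0.1, -0.3, -0.4]
width: 0.0879
gripper_force: 0.0
expected top corners [[297.0, 326.0], [294.0, 141.0], [348.0, 141.0], [346.0, 326.0]]
scene top corners [[348.0, 202.0], [403.0, 227.0], [395.0, 237.0], [339.0, 212.0]] in [88. 80. 82.] std [28.3 23.5 24.2] ring [135.  104.5 100.5]
```

Run:
```python
import cv2,numpy as np
a=cv2.resize(cv2.imread("pics/s6c.png"),(190,160),interpolation=cv2.INTER_AREA); b=cv2.imread("pics/s7.png")[180:340,260:450]
g=lambda i:cv2.cvtColor(i,6).astype(np.float32)
sl=(slice(65,125),slice(72,140))
(s,r)=cv2.phaseCorrelate(g(a)[sl].copy(),g(b)[sl].copy()); print("shift px",np.round(s,2),"resp",round(r,2))
h=cv2.cvtColor(b,cv2.COLOR_BGR2HSV); m=((h[...,0]>15)&(h[...,0]<35)&(h[...,1]>90)&(h[...,2]>60)); m2=cv2.cvtColor(a,cv2.COLOR_BGR2HSV); m2=((m2[...,0]>15)&(m2[...,0]<35)&(m2[...,1]>90)&(m2[...,2]>60))
for q in(m2,m): 
    n,_,st,ce=cv2.connectedComponentsWithStats(q[sl].astype(np.uint8)); print([(ce[i].round(1).tolist(),int(st[i,4])) for i in range(1,n) if st[i,4]>6])
```

```text
shift px [-0.12 -0.  ] resp 0.93
[([45.1, 3.7], 58), ([20.4, 17.9], 96), ([64.3, 28.0], 61), ([39.0, 37.5], 14)]
[([44.4, 3.9], 61), ([19.9, 17.9], 96), ([64.2, 27.7], 63), ([39.1, 37.7], 15)]
```

The slab did not shift on release and stands upright, so I hand the job in.

```bash
python3 -c "
from station import order
print(order.job_done())"
```

```text
the job is handed in; nothing more can be done
None
```

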